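# Press the pliers and the gap gauge home in the tool case

## Robot

A 6-joint arm with a two-finger parallel gripper is mounted at the origin on the work surface. World frame = base frame: x ahead of the robot, y to its left, z up, the work surface at z = 0. Lengths are in m, angles in degrees, forces in N, time in s.
With the tool pointing down it reaches from about 0.35 to 0.775 m from the base axis. Payload 7.3 kg.
Tool frame: the origin (TCP) lies at the very end of the fingers, on their centre line; the grasp point (between the pads) lies 19 mm behind it; z points along the fingers, y is the line along which they close (so a half turn about z gives the same grasp; the last joint's range is limited). The gripper opens to 92 mm and grips with 3 to 60 N. Pads are 19 mm wide; open, the fingers measure 130 mm over their backs; the gripper's body (75 mm by 190 mm) begins 47 mm behind the grasp point.
Start: joints at [-77.636, 19.595, 87.324, -0, 73.075, -8.365], TCP at [0.186, -0.491, 0.227] pointing down, gripper open.
Joint ranges: [-145.02, 145.02], [-44.19, 115.74], [2.07, 154.8], [-57.11, 237.11], [16.16, 152.29], [-177.93, 177.93]. Speed limits (degrees/s): [147.25, 147.25, 180, 180, 180, 180].

## Interface

Orientations are given as a 3x3 rotation matrix whose columns are the frame's x, y, z axes.
In Python, from station import arm, read_camera, order, finder gives the robot as it stands. The module is installed in compiled form; this text tells all that it offers.
- The arm moves only by the shell command python3 -m creep 'ROWS' [OPENING] [FORCE]. ROWS is JSON, a list of rows, each a list of 6 numbers: the shift along the tool's x, y, z in mm, then the turn, a rotation vector about the tool's x, y, z in degrees. In form: [[tx, ty, tz, ax, ay, az], ...]. A call has 1 to 5 rows; each row shifts and turns the commanded pose from where the row before left it, along the tool's axes as they then stand; what a row does not reach is not made up. A row lasts 1/10 s, in which the tool goes at most 50 mm and 8.59 degrees, less where a joint would pass 70% of its speed; a pose out of reach is approached as far as the arm can. A call with a gripper value outside its range is refused whole. OPENING is the closure in counts, from 0 (fully open) to 255 (shut), set as the call begins (- or left out, the last holds). The fingers move at their own pace and stop on an object; FORCE is the grip in N (left out, the last holds). Time passes only in rows, so rows that do not move let the fingers close. It gives the time, the measured TCP pose, the force, the opening and the grip force at its end, in the units of the state.
- arm.sense(): the state, without advancing time (a new reading comes with each control period).
- read_camera(name): name is "side" or "top" or "wrist"; returns a dict with "pixels" (420x560x3 uint8, red, green, blue), "mtx" (3x3 intrinsics, pixels), "R" (3x3) and "t" (3): a world point X has camera coordinates R X + t. Camera axes: x right, y down, z forward; pixel columns grow to the right and rows downward; lengths in m; the calibration is good to about 2 mm. A picture is of the moment at which its call begins. There is no depth.
- order.job_done(): hands the job in; it is judged then, once.
Trained networks look in a picture, given as the dict that the camera call returned (one of the last four; its "shot" number tells which), for a name from the list of things; names that differ only in an ending like _2 or _b are one class to them, and where a whole thing is asked for, a point or a joint stands for the part that bears it (a point fixed in the world has none). Each returns a list of dicts, best first, with "score" (0 to 1); they miss things now and then, are a little off and sometimes report something else, mostly with a low value. They report only what shows in the picture. A call takes as long as a camera call. They do not tell look-alikes from the thing itself.
- finder.spot_in(picture, query): "at" ([x, y, z] in m, in world coordinates, good to about 4 mm: the middle of the surface that is visible of it).
- finder.tip_of(picture, query): "at" ([x, y, z] in m, in world coordinates, good to about 4 mm: a listed point, or the origin of a listed thing).
The state is a dict: "t": time; "joints": joint angles; "qvel": joint speeds; "effort": joint torques, N m; "ee_pos": TCP position; "ee_rot": TCP orientation; "ft_force": force on the tool from outside, world axes, zero at the start; "wrist_torque": the same for the moment, N m; "grip_width": finger opening in m; "gripper_force": force on a finger pad.
Only numpy, scipy, OpenCV 4.12 (cv2) and the standard library are available. Lean on these libraries where they do the work, as an engineer would, in place of code of your own. Each camera call takes 0.05 s, during which the arm holds its last target. There are 200 camera calls.

## Task

Finish repacking the open tool case on the stockroom bench: lay the orange-handled pump pliers in their cutout in the insert, jaws in its wider end, and press them down until they are fully home, flat on the floor of the cutout from end to end; the double-ended gap gauge in the next cutout was only laid on its gripping ribs, so press that fully home too. Leave the caliper in its cutout and the other things on the bench alone.

Things in the scene. Friction and masses are not known exactly. Their poses are not given: they have to be found in the camera images.
- case: Open grey tool case, fixed on the bench, 270 (its x) x 300 (its y) x 46 mm high. Origin: centre of its underside, on the bench; x points from its front (carrying handle and latches, which stick out 28 mm) to the hinge, z up. Beyond the hinge the opened lid lies on the bench for another 275 mm, sloping down. Inside is a rigid insert with three cutouts along y, side by side.
- case_insert (a point): Centre of the insert's black top face, 40 mm above the bench, 6 mm below the rim. Centre lines of the cutouts: pliers at case x = -78 mm (nearest the front), gauge at -5, caliper at 60 mm. Blue cutout floors lie 15 mm below this face; a tool has 1.75 mm of play on each side and 3 mm at each end.
- case_trough (a point): Centre of the finger trough's floor, 18 mm above the bench. The trough, 46 mm wide (case y -23 to 23 mm), runs from case x = -126 to 85 mm across all three cutouts, leaving room for fingers on both sides of a tool.
- case_pliers_head (a point): Point on the floor of the pliers' cutout (25 mm above the bench) where pliers_head belongs, at the cutout's case +y end. On each side of it stands a grey sprung rib, top level with the insert's; each springs back up to 5 mm. Tools laid in stop on the ribs, underside 9 mm above the floor; pressing an end past its two ribs takes about 8 to 18 N right above them. They then hold it.
- case_pliers_tail (a point): Point on the floor of the pliers' cutout where pliers_tail belongs, between the two ribs at the handle end; 108 mm from case_pliers_head. The cutout is 43.5 mm wide, and 51.5 mm at its jaw end.
- case_gauge (a point): Point on the floor of the gauge's cutout where the gauge's origin belongs, midway between case_gauge_left and case_gauge_right.
- case_gauge_left (a point): Point on the floor of the gauge's cutout (25 mm above the bench) where gauge_left belongs, between the two ribs (as at the pliers' cutout) at its case +y end.
- case_gauge_right (a point): Point on the floor of the gauge's cutout where gauge_right belongs, between the two ribs at its case -y end; 116 mm from case_gauge_left.
- pliers: Closed pump pliers, rigid, flat on the bench right of the case, 0.22 to 0.4 kg, 187 x 48 x 16 mm. Origin: underside; x to the jaws (end at 92 mm). Two parallel bars 16 mm thick with rounded flanks, 40 mm over both: orange handles, 6 mm apart, from x = -95 to 12 mm, steel cheeks to 60, then jaws, 48 wide. In the cutout x = -35 to 11 mm lies over the trough. Centre of mass x = -3 mm.
- pliers_head (a point): Point on the pliers' underside below the joint bolt, 38 mm from the origin towards the jaws; the top there is 16 mm higher and solid, fit to be pressed.
- pliers_tail (a point): Point on the pliers' underside between the two handles, 70 mm from the origin away from the jaws; the handles' flat tops, 3 to 13 mm either side of the centre line, are 16 mm higher; press both together.
- gauge: Double-ended gap gauge, rigid, 0.21 to 0.42 kg, 160 mm long (its x), 56 wide, 16 thick: yellow grip (64 x 30 mm) with a green and a red mark, at each end a steel fork of two round prongs, 24 mm apart, on a solid crossbar at x = +-34 mm. Origin: underside, middle; z up. It starts laid in its cutout, level on the ribs, underside 9 mm above the floor, x along the case's +y.
- gauge_left (a point): Point level with the gauge's underside between the prongs of one fork, 58 mm from the middle along +x. There is a gap here: press on the crossbar (34 mm from the middle, 16 mm above the underside), which pushes mostly this end down, or on the middle for both.
- gauge_right (a point): The same at the other fork, 58 mm from the middle along -x.
- caliper: Digital caliper, steel beam with black slider, 170 mm long, lying home in the third cutout, 14 mm thick; to be left there. Origin: underside, middle of the beam.
- spanner: Adjustable steel spanner 195 mm long, 10 mm thick, flat on the bench to the right of the case, on one side or the other of the pliers, about 145 mm between their centre lines. Bystander. Origin: underside, x towards the jaws.
- bend: Orange plastic pipe bend, two sockets 66 mm across at a right angle, about 130 mm, on the bench to the left of the case. Bystander.
- coupling: Black plastic pipe coupling standing upright, 74 mm across, 70 mm high, left of the case. Bystander.
There are look-alikes about, which are no part of the job. Leave any pink look-alike of the pliers alone.

How it is judged (in metres and radians):
At the end, for the whole second after the job is handed in: Pliers (jaws in the wider end) and gap gauge lie home in their cutouts, right way up and at rest: both undersides within 3 mm of the cutout floor at both pairs of ribs, within 6 mm of their places; the caliper is still in its cutout (moved under 8 mm) (z of pliers_head in the frame of case_pliers_head below 0.003 m and z of pliers_tail in the frame of case_pliers_tail below 0.003 m and horizontal distance between pliers_head and case_pliers_head below 0.006 m and horizontal distance between pliers_tail and case_pliers_tail below 0.006 m and angle between each of pliers, gauge's own z axis and vertical below 0.1 rad and z of gauge_left in the frame of case_gauge_left below 0.003 m and z of gauge_right in the frame of case_gauge_right below 0.003 m and horizontal distance between gauge and case_gauge below 0.006 m and distance of caliper from where it was at the start of the episode below 0.008 m and linear speed of each of pliers, gauge below 0.02 m/s); the robot touches nothing.
It fails at once if the caliper was lifted or levered out of its cutout (moved 15 mm or more) (distance of caliper from where it was at the start of the episode above 0.015 m).
It fails at once if a bystander (spanner, bend or coupling) was shoved 30 mm or more (distance of any of spanner, bend, coupling from where it was at the start of the episode above 0.03 m).
It also fails if it takes over 67 s, if anything falls off the work surface, if the arm or the gripper's body presses on something with over 40 N, if the wrist force passes 120 N, or if a joint passes its speed limit or range.

## Working session

There is one attempt and no reset: what is moved stays moved. The work goes in short steps, Python scripts to look and compute and a shell command to move; the robot and the scene stay as the last step left them, time stands still between calls to the robot, and variables do not carry over. Pictures are saved under pics/ and viewed, at most 10 in all, crops included, and the job is handed in when it is done.

```bash
mkdir -p pics
cat > h.py <<'E'
from station import arm, read_camera, order, finder
import numpy as np, cv2
def save(p,n,crop=None,s=1):
    im=p["pixels"]
    if crop: im=im[crop[1]:crop[3],crop[0]:crop[2]]
    im=cv2.resize(im,None,fx=s,fy=s,interpolation=cv2.INTER_CUBIC)
    cv2.imwrite("pics/"+n,im[:,:,::-1])
def px(p,X):
    c=p["R"]@np.array(X)+p["t"]; u=p["mtx"]@c; return u[:2]/u[2]
def ray(p,uv,z):
    d=p["R"].T@np.linalg.inv(p["mtx"])@np.array([uv[0],uv[1],1.]); o=-p["R"].T@p["t"]
    return o+d*(z-o[2])/d[2]
E
python3 - <<'E'
from h import *
np.set_printoptions(precision=4,suppress=True)
s=arm.sense(); print(s["t"],s["ee_pos"],s["ee_rot"],s["grip_width"])
a=read_camera("top"); b=read_camera("side")
for p,nm in((a,"top"),(b,"side")):
    print(nm)
    for q in ["pliers_head","pliers_tail","pliers","case_pliers_head","case_pliers_tail","case_gauge_left","case_gauge_right","gauge_left","gauge_right","gauge","case_insert","spanner","caliper","case_trough"]:
        for r in finder.tip_of(p,q)[:3]: print(q,round(r["score"],2),np.array(r["at"]),px(p,r["at"]).round())
cv2.imwrite("pics/top.png",a["pixels"][:,:,::-1]);cv2.imwrite("pics/side.png",b["pixels"][:,:,::-1])
E
```

```text
0.0 [ 0.1857 -0.4906  0.226 ] [[ 0.9353  0.3539 -0.0003]
 [ 0.3539 -0.9353  0.0016]
 [ 0.0002 -0.0016 -1.    ]] 0.09194419941905715
top
pliers_head 0.92 [ 0.6785 -0.286   0.0004] [396. 158.]
pliers_head 0.69 [ 0.5036 -0.3833  0.0011] [434. 219.]
pliers_head 0.38 [0.5385 0.0859 0.0226] [265. 208.]
pliers_tail 0.95 [ 0.394  -0.3684  0.0008] [430. 259.]
pliers_tail 0.72 [ 0.7848 -0.3053 -0.0052] [401. 122.]
pliers 0.81 [ 0.7167 -0.2954  0.0008] [399. 145.]
pliers 0.69 [ 0.4635 -0.378   0.0001] [432. 233.]
case_pliers_head 0.91 [0.4683 0.1414 0.0222] [245. 233.]
case_pliers_head 0.33 [ 0.4647 -0.3802 -0.0021] [433. 233.]
case_pliers_tail 0.72 [0.5447 0.1426 0.0255] [245. 205.]
case_pliers_tail 0.61 [0.4633 0.0349 0.0302] [284. 234.]
case_gauge_left 0.68 [0.5456 0.1434 0.0263] [244. 205.]
case_gauge_right 0.76 [0.5318 0.0268 0.0216] [287. 210.]
gauge_left 0.83 [0.5421 0.1428 0.0366] [244. 206.]
gauge_right 0.89 [0.5354 0.0292 0.0336] [286. 208.]
gauge_right 0.2 [0.5237 0.0843 0.0179] [266. 213.]
gauge 0.76 [0.5402 0.0871 0.0306] [265. 207.]
gauge 0.51 [0.4654 0.0359 0.0278] [284. 234.]
ca
[... 765 characters left out ...]
84. 217.]
case_pliers_head 0.62 [0.4691 0.1431 0.0225] [311. 238.]
case_pliers_tail 0.82 [0.4597 0.0335 0.0248] [315. 209.]
case_gauge_left 0.89 [0.5398 0.1452 0.029 ] [282. 235.]
case_gauge_left 0.25 [0.5224 0.0924 0.0203] [290. 224.]
case_gauge_left 0.21 [0.4693 0.1409 0.0212] [310. 237.]
case_gauge_right 0.75 [0.5315 0.0277 0.0226] [288. 207.]
gauge_left 0.86 [0.5466 0.1515 0.0319] [279. 236.]
gauge_right 0.77 [0.536  0.0331 0.0371] [286. 204.]
gauge 0.57 [0.5385 0.0811 0.0367] [284. 216.]
case_insert 0.63 [0.5499 0.0882 0.0395] [279. 217.]
spanner 0.82 [ 0.4954 -0.2261  0.003 ] [305. 163.]
caliper 0.86 [0.6004 0.0828 0.0287] [260. 218.]
case_trough 0.72 [0.5218 0.0885 0.0185] [290. 223.]
```

View pics/top.png

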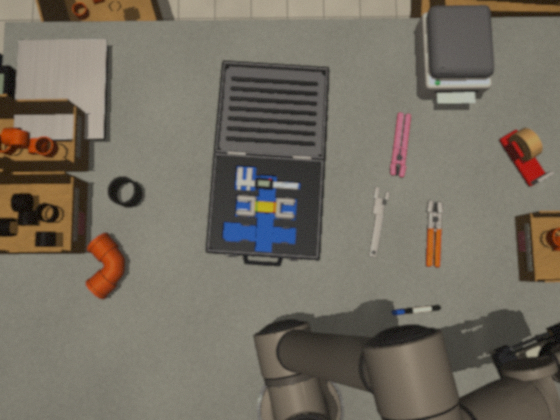

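View pics/side.png

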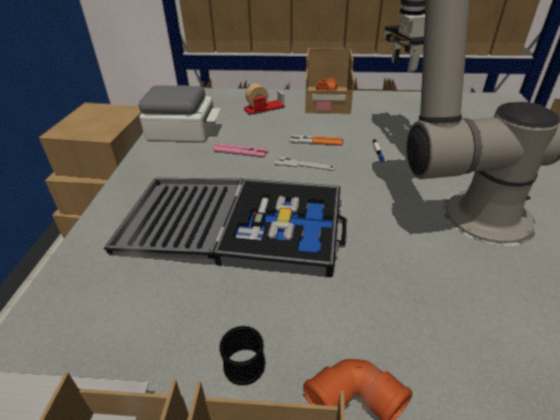

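In the top picture, the things that could be taken for the pliers are the orange-handled pliers (434,233; jaws up, at 434,208), the pink look-alike (400,145) and the spanner (378,221). The pipe bend (103,265) is also orange. By the description I choose (434,233), which the side view shows at (315,141). I'll check that with one close crop.

Run:
```python
from h import *
im=cv2.imread("pics/top.png")[90:280,350:460]
cv2.imwrite("pics/crop1.png",cv2.resize(im,None,fx=3,fy=3,interpolation=cv2.INTER_CUBIC))
```

```text
(no output)
```

View pics/crop1.png

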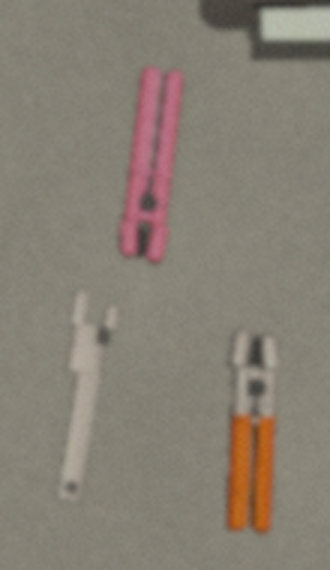

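The crop confirms the choice. The orange-handled pliers lie at about (255,430) in the crop, with steel jaws at the top and handles towards the robot. The pink ones (150,165) and the spanner (88,395) stay clear. I'm moving above the pliers.

```bash
python3 -m creep '[[41,-2,11,0,0,0],[41,-2,11,0,0,0],[41,-2,11,0,0,0],[41,-1,11,0,0,0],[41,-1,11,0,0,0]]' 0 40 && python3 -m creep '[[42,-2,11,0,0,0],[42,-2,11,0,0,7],[0,0,0,0,0,7],[0,0,0,0,0,7],[0,0,0,0,0,7]]'
cat > look.py <<'E'
from h import *
import sys
np.set_printoptions(precision=4,suppress=True)
s=arm.sense(); R=s["ee_rot"]; print(s["t"],s["ee_pos"],"head",np.degrees(np.arctan2(R[1,0],R[0,0])).round(2),"z",R[:,2],s["grip_width"])
p=read_camera("wrist"); 
for q in sys.argv[2:]:
    for r in finder.tip_of(p,q)[:2]: print(q,round(r["score"],2),np.array(r["at"]),px(p,r["at"]).round())
save(p,sys.argv[1])
E
python3 look.py w1.png pliers pliers_head pliers_tail
```

```text
t: 2.0
ee_pos: [0.3762, -0.4102, 0.1714]
ee_rot: [[0.935, 0.354, 0.0], [0.354, -0.935, -0.0], [0.0, 0.0, -1.0]]
ft_force: [-1.0, -0.9, 0.6]
grip_width: 0.092
gripper_force: 0.0
t: 2.5
ee_pos: [0.4523, -0.377, 0.1494]
ee_rot: [[0.991, -0.13, -0.0], [-0.13, -0.991, 0.0], [-0.0, -0.0, -1.0]]
ft_force: [-0.1, -0.8, 0.8]
grip_width: 0.0916
gripper_force: 0.0
2.5 [ 0.4523 -0.377   0.1494] head -7.49 z [-0.0004  0.0003 -1.    ] 0.09163648197264518
pliers 0.87 [ 0.4698 -0.3807  0.001 ] [280. 183.]
pliers_head 0.61 [ 0.5037 -0.3805 -0.0005] [275. 149.]
pliers_tail 0.6 [ 0.3924 -0.374  -0.0021] [283. 255.]
```

View pics/w1.png

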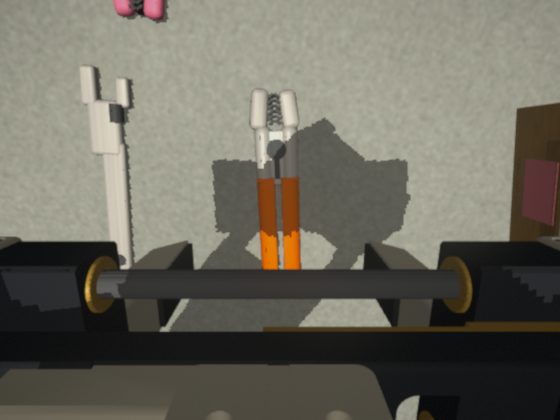

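The pliers stand centred under the tool. The bolt is at (276,147), the orange/steel edge at (278,179) and the gap between the handles at (280,262). The spanner, at (110,130), is clear of the left finger. I'll turn these pixels into positions.

Run:
```python
from h import *
np.set_printoptions(precision=4,suppress=True)
p=read_camera("wrist")
for uv in [(274.5,92),(276,147),(278.5,179),(280.5,262),(258,179),(299,179),(262,262),(299,262)]: print(uv,ray(p,uv,0.016),ray(p,uv,.008))
```

```text
(274.5, 92) [ 0.5524 -0.3867  0.016 ] [ 0.5533 -0.3868  0.008 ]
(276, 147) [ 0.5054 -0.3821  0.016 ] [ 0.505 -0.382  0.008]
(278.5, 179) [ 0.476  -0.3808  0.016 ] [ 0.4748 -0.3806  0.008 ]
(280.5, 262) [ 0.3926 -0.3724  0.016 ] [ 0.3892 -0.3721  0.008 ]
(258, 179) [ 0.4784 -0.3617  0.016 ] [ 0.4772 -0.3611  0.008 ]
(299, 179) [ 0.4736 -0.3998  0.016 ] [ 0.4723 -0.4002  0.008 ]
(262, 262) [ 0.3949 -0.354   0.016 ] [ 0.3915 -0.3532  0.008 ]
(299, 262) [ 0.3903 -0.3909  0.016 ] [ 0.3868 -0.391   0.008 ]
```

```bash
python3 -m creep '[[0,0,40,0,0,-1.5],[0,0,40,0,0,0],[0,0,40,0,0,0],[0,0,15,0,0,0],[0,0,10,0,0,0]]' && python3 -m creep '[[0,0,0,0,0,0],[0,0,0,0,0,0],[0,0,0,0,0,0],[0,0,0,0,0,0],[0,0,0,0,0,0]]' 255 50 && python3 -m creep '[[0,0,0,0,0,0],[0,0,0,0,0,0],[0,0,0,0,0,0]]'
```

```text
t: 3.25
ee_pos: [0.4512, -0.377, 0.0029]
ee_rot: [[0.995, -0.099, -0.002], [-0.099, -0.995, 0.002], [-0.002, -0.002, -1.0]]
ft_force: [0.0, -0.1, -1.0]
grip_width: 0.0915
gripper_force: 0.0
t: 3.75
ee_pos: [0.4522, -0.3778, 0.0056]
ee_rot: [[0.995, -0.1, 0.001], [-0.1, -0.995, -0.001], [0.001, 0.001, -1.0]]
ft_force: [-0.2, 0.7, 0.2]
grip_width: 0.0565
gripper_force: 0.0
t: 4.05
ee_pos: [0.4519, -0.3775, 0.0049]
ee_rot: [[0.995, -0.101, 0.0], [-0.101, -0.995, -0.0], [0.0, 0.0, -1.0]]
ft_force: [-0.3, -0.2, 2.1]
grip_width: 0.0385
gripper_force: 50.0
```

```bash
python3 -m creep '[[0,0,-15,0,0,0],[0,0,-25,0,0,0],[0,0,-30,0,0,-8.3],[0,0,-30,0,0,-8.3],[0,0,-20,0,0,-8.3]]' && python3 -m creep '[[0,0,0,0,0,-8.3],[0,0,0,0,0,-8.3],[0,0,0,0,0,-8.3],[0,0,0,0,0,-8.3],[0,0,0,0,0,-8.3]]' && python3 -m creep '[[0,0,0,0,0,-8.3],[0,0,0,0,0,-8.3],[0,0,0,0,0,-8.3]]'; python3 -c "
from h import *
s=arm.sense();R=s['ee_rot'];print(R.T@(np.array([.4651,.0922,.13])-s['ee_pos']),np.degrees(np.arctan2(R[1,0],R[0,0])))"
```

```text
t: 4.55
ee_pos: [0.452, -0.3776, 0.1262]
ee_rot: [[0.943, 0.333, 0.001], [0.333, -0.943, -0.001], [0.0, 0.001, -1.0]]
ft_force: [1.0, -0.5, -2.3]
grip_width: 0.0386
gripper_force: 50.0
t: 5.05
ee_pos: [0.4514, -0.377, 0.1238]
ee_rot: [[0.485, 0.874, -0.001], [0.874, -0.485, 0.001], [0.001, -0.002, -1.0]]
ft_force: [0.8, 0.1, -4.2]
grip_width: 0.0384
gripper_force: 50.0
t: 5.35
ee_pos: [0.4514, -0.377, 0.1238]
ee_rot: [[0.072, 0.997, -0.001], [0.997, -0.072, 0.001], [0.001, -0.002, -1.0]]
ft_force: [0.4, -1.0, -3.4]
grip_width: 0.0389
gripper_force: 50.0
[ 0.46899626 -0.02012215 -0.00557262] 85.87449949708035
```

```bash
python3 -m creep '[[45,-4,-10,0,0,0],[45,-4,-10,0,0,0],[45,-4,-10,0,0,0],[45,-4,0,0,0,0],[45,-4,0,0,0,0]]' && python3 -m creep '[[30,0,0,0,0,0],[0,0,0,0,0,0],[0,0,0,0,0,0]]'; python3 look.py w2.png case_pliers_head case_pliers_tail case_gauge_left case_gauge_right gauge_left gauge_right pliers_head pliers case_trough
```

```text
t: 5.85
ee_pos: [0.4489, -0.1498, 0.1545]
ee_rot: [[0.078, 0.997, -0.0], [0.997, -0.078, 0.0], [0.0, -0.0, -1.0]]
ft_force: [1.5, 0.3, -3.1]
grip_width: 0.0387
gripper_force: 50.0
t: 6.15
ee_pos: [0.4517, -0.1213, 0.1545]
ee_rot: [[0.076, 0.997, -0.001], [0.997, -0.076, -0.0], [-0.0, -0.001, -1.0]]
ft_force: [-0.6, -0.5, -3.9]
grip_width: 0.0387
gripper_force: 50.0
6.15 [ 0.4517 -0.1213  0.1545] head 85.64 z [-0.0005 -0.0003 -1.    ] 0.03874438028052932
case_pliers_tail 0.6 [0.4663 0.0355 0.0262] [280.  15.]
case_pliers_tail 0.16 [0.5364 0.0277 0.0366] [370.  14.]
case_gauge_right 0.97 [0.5322 0.0309 0.024 ] [361.  16.]
gauge_right 0.88 [0.5346 0.0266 0.0348] [367.  17.]
gauge_right 0.28 [ 0.4543 -0.0686  0.1448] [273. 159.]
pliers_head 0.95 [ 0.454  -0.0679  0.1485] [273. 159.]
pliers_head 0.64 [ 0.6737 -0.2867  0.0011] [483. 326.]
pliers 0.78 [ 0.7165 -0.2936  0.0023] [521. 329.]
pliers 0.66 [ 0.4547 -0.109   0.149 ] [280. 234.]
```

View pics/w2.png

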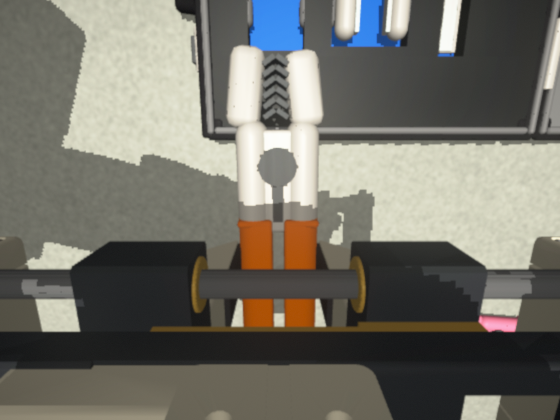

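The pliers are well held, with the bolt at (276,166), the orange edge at (279,218) and the jaws on top. The tail end of the cutout shows at (280,25), and the gauge's near fork at (370,20). I'll go higher and sideways for a clear view of the whole insert.

```bash
python3 -m creep '[[20,20,-30,0,0,0],[20,20,-30,0,0,0],[20,20,-30,0,0,0],[10,20,-20,0,0,0],[0,0,0,0,0,0]]' && python3 -m creep '[[0,0,0,0,0,0],[0,0,0,0,0,0]]'; python3 look.py w3.png case_pliers_head case_pliers_tail case_gauge_left case_gauge_right gauge_left gauge_right pliers_head pliers pliers_tail case_trough case_insert
```

```text
t: 7.15
ee_pos: [0.5403, -0.0574, 0.2676]
ee_rot: [[0.076, 0.997, 0.007], [0.997, -0.076, -0.001], [-0.001, 0.007, -1.0]]
ft_force: [0.8, 0.4, -3.4]
grip_width: 0.0384
gripper_force: 50.0
t: 7.35
ee_pos: [0.5358, -0.0584, 0.2634]
ee_rot: [[0.078, 0.997, -0.003], [0.997, -0.078, 0.0], [0.0, -0.003, -1.0]]
ft_force: [0.1, -0.4, -4.6]
grip_width: 0.0387
gripper_force: 50.0
7.35 [ 0.5358 -0.0584  0.2634] head 85.5 z [-0.003   0.0004 -1.    ] 0.03871938861280432
case_pliers_head 0.71 [0.5376 0.0893 0.0338] [269.  57.]
case_pliers_head 0.68 [0.4714 0.142  0.0269] [206.  12.]
case_pliers_tail 0.67 [0.464  0.0324 0.0268] [212. 115.]
case_pliers_tail 0.17 [0.5992 0.0826 0.0273] [323.  60.]
case_gauge_left 0.62 [0.5436 0.1427 0.0276] [270.   5.]
case_gauge_right 0.66 [0.5329 0.0329 0.0234] [269. 110.]
gauge_left 0.55 [ 0.5384 -0.0057  0.2553] [273. 159.]
gauge_left 0.22 [0.5305 0.0318 0.0255] [267. 111.]
gauge_right 0.96 [0.536  0.0299 0.0341] [272. 112.]
gauge_right 0.21 [0.5998 0.0847 0.0289] [323.  58.]
pliers_head 0.82 [ 0.5395 -0.0059  0.2579] [275. 160.]
pliers 0.98 [ 0.5404 -0.0462  0.2579] [283. 234.]
pliers_tail 0.26 [0.5429 0.1405 0.0275] [270.   7.]
case_insert 0.63 [0.5461 0.0891 0.0367] [276.  56.]
```

View pics/w3.png

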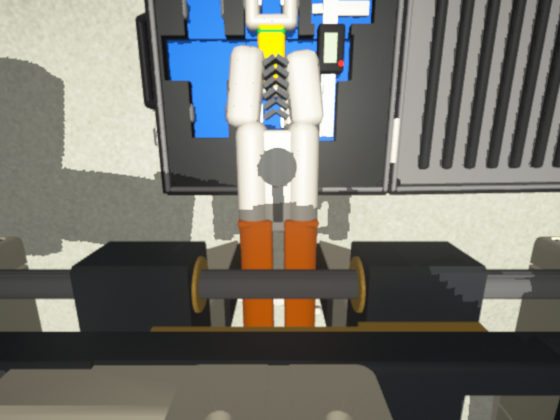

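The view shows the case's near rim running from (163,191) to (390,190), and the tail end of the pliers' cutout at about (192–235,138). The trough edge is at (185,80). I'll fit the case pose, and the pliers' pose in the hand.

Run:
```python
from h import *
np.set_printoptions(precision=4,suppress=True)
p=read_camera("wrist"); s=arm.sense()
print("rim",ray(p,(163,192),.046),ray(p,(389,191),.046),"cut corner",ray(p,(192,138),.040),ray(p,(192,138),.025),ray(p,(189,85),.040))
case=np.array([[-78,50],[-78,-58],[-5,58],[-5,-58],[0,0],[-135,-150],[135,-150]])/1e3
W=np.array([[.4696,.1422],[.4633,.0341],[.543,.1438],[.5321,.0296],[.5465,.0883],ray(p,(163,192),.046)[:2],ray(p,(389,191),.046)[:2]])
def fit(A,B):
    M,_=cv2.estimateAffinePartial2D(A,B)
    a,b=A.mean(0),B.mean(0);H=(A-a).T@(B-b);U,S,V=np.linalg.svd(H);R=V.T@np.diag([1,np.linalg.det(V.T@U.T)])@U.T
    return R,b-R@a
for n in (5,7):
    R,t=fit(case[:n],W[:n]); print(n,np.degrees(np.arctan2(R[1,0],R[0,0])),t,"res mm",(W-case@R.T-t)*1e3)
    print("trough pt",R@[-.078,0]+t)
z=s["ee_pos"][2]+.0115
Rt=s["ee_rot"]
for uv in[(276,166),(279,218),(275,50),(243,222),(316,222),(239,140),(316,140)]: print(uv,Rt.T@(ray(p,uv,z)-s["ee_pos"])*1e3)
for x in ([.454,-.0679,0],):pass
```

```text
rim [ 0.3979 -0.0532  0.046 ] [ 0.6729 -0.0736  0.046 ] cut corner [0.441  0.0076 0.04  ] [0.437  0.0076 0.025 ] [0.4463 0.0662 0.04  ]
5 -4.201189562340599 [0.5441 0.0868] res mm [[-0.4005 -0.1433]
 [ 1.2114 -0.5335]
 [-0.3905 -1.174 ]
 [-2.7924  0.3144]
 [ 2.372   1.5365]
 [-0.5877 -0.246 ]
 [ 5.1687 -0.8491]]
trough pt [0.4663 0.0925]
7 -3.9131683839602927 [0.5446 0.0867] res mm [[-0.5643  0.2519]
 [ 0.5061 -0.0999]
 [-0.5401 -1.1476]
 [-3.5237  0.3819]
 [ 1.9298  1.5584]
 [-1.7341  0.5061]
 [ 3.9263 -1.4508]]
trough pt [0.4668 0.0921]
(276, 166) [ 51.4975   0.0902 -11.506 ]
(279, 218) [ 26.2264   1.5057 -11.503 ]
(275, 50) [100.9168  -0.2424 -11.5118]
(243, 222) [ 24.2018 -16.12   -11.5034]
(316, 222) [ 24.1799  19.6287 -11.5021]
(239, 140) [ 63.3623 -16.8352 -11.508 ]
(316, 140) [ 63.353   18.4412 -11.5067]
```

```bash
cat > go.py <<'E'
from h import *
import sys
np.set_printoptions(precision=4,suppress=True)
s=arm.sense();R=s['ee_rot'];v=list(map(float,sys.argv[1:4]))
print("pos",s["ee_pos"],"shift mm",(R.T@(np.array(v)-s['ee_pos'])*1e3).round(1),"head",np.degrees(np.arctan2(R[1,0],R[0,0])).round(2),"F",s["ft_force"].round(1))
E
python3 go.py .4664 .0912 .075
```

```text
pos [ 0.537  -0.0582  0.2647] shift mm [143.4 -82.1 189.7] head 85.53 F [ 0.3 -0.2 -3.6]
```

```bash
python3 -m creep '[[28,-16,0,0,0,-0.4],[28,-16,20,0,0,0],[28,-16,30,0,0,0],[28,-16,30,0,0,0],[28,-16,20,0,0,0]]' && python3 -m creep '[[3,-2,30,0,0,0],[0,0,30,0,0,0],[0,0,20,0,0,0],[0,0,0,0,0,0],[0,0,0,0,0,0]]'; python3 go.py .4664 .0912 .075; python3 look.py w4.png case_pliers_head pliers_head case_gauge_left gauge_left
```

```text
t: 8.5
ee_pos: [0.4659, 0.0883, 0.1631]
ee_rot: [[0.071, 0.997, -0.002], [0.997, -0.071, -0.0], [-0.0, -0.002, -1.0]]
ft_force: [1.2, 0.9, -4.1]
grip_width: 0.0385
gripper_force: 50.0
t: 9.0
ee_pos: [0.466, 0.0904, 0.0852]
ee_rot: [[0.071, 0.997, 0.0], [0.997, -0.071, -0.0], [-0.0, 0.0, -1.0]]
ft_force: [0.8, 0.6, -3.1]
grip_width: 0.0388
gripper_force: 50.0
pos [0.466  0.0904 0.0852] shift mm [ 0.8  0.3 10.2] head 85.93 F [ 0.8  0.6 -3.1]
9.0 [0.466  0.0904 0.0852] head 85.93 z [ 0.0003 -0.0001 -1.    ] 0.03880430930088912
pliers_head 0.96 [0.4703 0.142  0.0821] [277. 162.]
case_gauge_left 0.79 [0.5414 0.1456 0.0263] [382. 141.]
gauge_left 0.89 [0.546  0.1452 0.0363] [394. 142.]
```

View pics/w4.png

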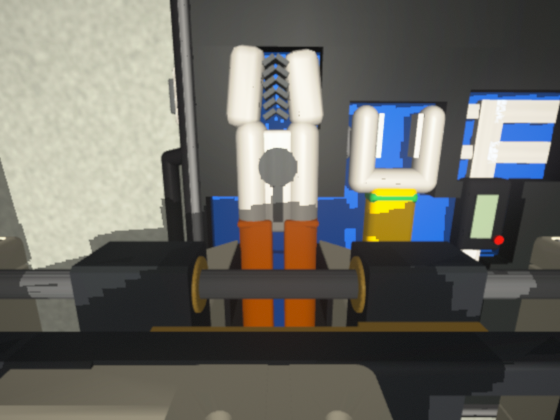

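The jaws sit over the wide end of the cutout. Its far-right corner shows at (322,48), the trough's front corner at (213,197) and the gauge cutout's top edge at row 103.

Run:
```python
from h import *
np.set_printoptions(precision=4,suppress=True)
p=read_camera("wrist"); s=arm.sense()
a=np.radians(-4.1);R=np.array([[np.cos(a),-np.sin(a)],[np.sin(a),np.cos(a)]]);t=np.array([.5443,.0868])
for uv,c,z in [((322.5,47.5),(-52.25,107),.04),((213,197),(-126,23),.04)]:
    w=ray(p,uv,z); print(uv,w,"as case mm",(R.T@(w[:2]-t)*1e3).round(1),"expect",c, "px expect",px(p,[*(R@(np.array(c)/1e3)+t),z]))
for c in [(-103.75,107),(-52.25,107),(-99.75,23),(-56.25,23),(-99.75,-23)]: print(c,px(p,[*(R@(np.array(c)/1e3)+t),.04]).round(1))
w=ray(p,(276,166),s["ee_pos"][2]+.0115);print("bolt case",(R.T@(w[:2]-t)*1e3).round(1))
print("tcp case",R.T@(s["ee_pos"][:2]-t)*1e3)
im=p["pixels"]; cv2.imwrite("pics/c5.png",cv2.resize(im[30:220,190:460],None,fx=2.9,fy=2.9,interpolation=cv2.INTER_CUBIC)[:,:,::-1])
```

```text
(322.5, 47.5) [0.5021 0.2031 0.04  ] as case mm [-50.4 113. ] expect (-52.25, 107) px expect [319.1223  58.4629]
(213, 197) [0.4262 0.1178 0.04  ] as case mm [-120.    22.5] expect (-126, 23) px expect [203.9606 196.2918]
(-103.75, 107) [232.9  58.4]
(-52.25, 107) [319.1  58.5]
(-99.75, 23) [243.5 196.3]
(-56.25, 23) [308.9 196.2]
(-99.75, -23) [245.3 260.5]
bolt case [-77.9  49.4]
tcp case [-78.1906  -2.0654]
```

View pics/c5.png

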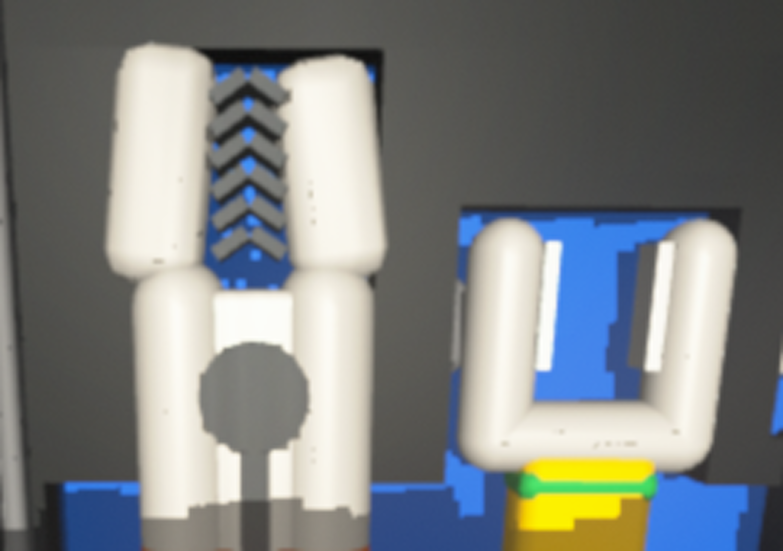

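Run:
```python
from h import *
np.set_printoptions(precision=4,suppress=True)
p=read_camera("wrist"); s=arm.sense()
a=np.radians(-4.1);R=np.array([[np.cos(a),-np.sin(a)],[np.sin(a),np.cos(a)]]);t=np.array([.5443,.0868])
for uv,z in [((322.5,47.5),.04),((205.5,197),.04),((348.6,101.4),.04),((445,102),.04),((322,64),.04),((313,196.5),.04)]:
    w=ray(p,uv,z); print(uv,w,"as case mm",(R.T@(w[:2]-t)*1e3).round(1))
print("jaw tip mid-height",[(R.T@(ray(p,uv,s["ee_pos"][2]+.003)[:2]-t)*1e3).round(1) for uv in[(243,45),(306,49)]])
g=[finder.tip_of(p,q) for q in("gauge","caliper","case_insert","spanner")]
for q in g:
  for r in q[:1]: print(r["score"],R.T@(np.array(r["at"])[:2]-t)*1e3)
b=read_camera("top")
for q in("case_pliers_head","pliers_head","pliers_tail","pliers"):
  for r in finder.tip_of(b,q)[:2]: print(q,r["score"],r["at"][2],R.T@(np.array(r["at"])[:2]-t)*1e3)
```

```text
(322.5, 47.5) [0.5018 0.203  0.04  ] as case mm [-50.7 112.9]
(205.5, 197) [0.4211 0.1182 0.04  ] as case mm [-125.2   22.5]
(348.6, 101.4) [0.5168 0.1717 0.04  ] as case mm [-33.5  82.7]
(445, 102) [0.5762 0.1671 0.04  ] as case mm [26.1 82.4]
(322, 64) [0.5012 0.1941 0.04  ] as case mm [-50.6 103.9]
(313, 196.5) [0.4923 0.1134 0.04  ] as case mm [-53.8  22.8]
jaw tip mid-height [array([-93. , 102.8]), array([-64.5, 101.2])]
0.76 [-8.1865  0.917 ]
0.57 [56.192  2.123]
0.29 [59.5336  1.6608]
case_pliers_head 0.68 0.0271 [-76.959   48.4216]
pliers_head 0.95 -0.0002 [ 161.9508 -365.5565]
pliers_head 0.43 0.0234 [-80.3292  49.2828]
pliers_tail 0.8 -0.0009 [ 269.487  -377.5987]
pliers_tail 0.51 0.0302 [-75.6627 -63.3719]
pliers 0.86 -0.0005 [ 202.6904 -367.4485]
```

The cutout edges seen in the same view put the case about 1.5 mm further along its x. I correct by +0.7 in tool x and +1.5 in tool y, then descend.

```bash
python3 -m creep '[[0.7,1.5,15,0,0,0],[0,0,15,0,0,0],[0,0,8,0,0,0],[0,0,0,0,0,0],[0,0,0,0,0,0]]' 255 20 && python3 -m creep '[[0,0,2,0,0,0],[0,0,2,0,0,0],[0,0,0,0,0,0]]' && python3 -m creep '[[0,0,2,0,0,0],[0,0,0,0,0,0]]'&& python3 -m creep '[[0,0,2,0,0,0],[0,0,0,0,0,0]]'
```

```text
t: 10.3
ee_pos: [0.4673, 0.091, 0.0469]
ee_rot: [[0.071, 0.997, 0.0], [0.997, -0.071, -0.0], [-0.0, 0.0, -1.0]]
ft_force: [0.5, 0.2, -3.2]
grip_width: 0.0394
gripper_force: 20.0
t: 10.6
ee_pos: [0.4672, 0.091, 0.0428]
ee_rot: [[0.071, 0.997, 0.0], [0.997, -0.071, -0.0], [-0.0, 0.0, -1.0]]
ft_force: [-0.6, -0.3, -3.5]
grip_width: 0.0393
gripper_force: 20.0
t: 10.8
ee_pos: [0.4671, 0.091, 0.0406]
ee_rot: [[0.071, 0.997, -0.0], [0.997, -0.071, -0.0], [-0.0, -0.0, -1.0]]
ft_force: [-0.2, 0.3, -3.3]
grip_width: 0.0394
gripper_force: 20.0
t: 11.0
ee_pos: [0.4668, 0.0911, 0.0392]
ee_rot: [[0.071, 0.997, -0.0], [0.997, -0.071, -0.0], [-0.0, -0.0, -1.0]]
ft_force: [-3.6, 0.5, 4.2]
grip_width: 0.0391
gripper_force: 20.0
```

Contact comes at the rib height, with the underside about 5 mm below the insert top. I'll release with a small opening, so the backs stay inside the trough, then lift and check.

```bash
python3 -m creep '[[0,-0.3,0.5,0,0,0],[0,0,0,0,0,0],[0,0,0,0,0,0],[0,0,0,0,0,0]]' 122 && python3 -m creep '[[0,0,-10,0,0,0],[0,0,-20,0,0,0],[0,0,-30,0,0,0],[-20,0,-30,0,0,0],[-30,0,-20,0,0,0]]' && python3 -m creep '[[-30,0,0,0,0,0],[0,0,0,0,0,0],[0,0,0,0,0,0],[0,0,0,0,0,0]]' 255 && python3 look.py w6.png pliers_head pliers_tail pliers gauge gauge_left gauge_right case_pliers_head
```

```text
t: 11.4
ee_pos: [0.4671, 0.091, 0.0382]
ee_rot: [[0.071, 0.997, 0.0], [0.997, -0.071, -0.0], [-0.0, 0.0, -1.0]]
ft_force: [0.7, -0.7, -0.7]
grip_width: 0.048
gripper_force: 0.0
t: 11.9
ee_pos: [0.4641, 0.0414, 0.1509]
ee_rot: [[0.069, 0.998, 0.003], [0.998, -0.069, -0.0], [0.0, 0.003, -1.0]]
ft_force: [0.4, -0.2, 0.4]
grip_width: 0.0481
gripper_force: 0.0
t: 12.3
ee_pos: [0.461, 0.0118, 0.1482]
ee_rot: [[0.071, 0.997, -0.0], [0.997, -0.071, 0.0], [0.0, -0.0, -1.0]]
ft_force: [0.3, -0.6, -0.3]
grip_width: 0.02
gripper_force: 0.0
12.3 [0.461  0.0118 0.1482] head 85.94 z [-0.0003  0.0002 -1.    ] 0.020044343305554775
pliers_head 0.78 [0.4716 0.1439 0.0344] [278.  45.]
pliers_head 0.31 [0.5225 0.0874 0.0221] [341. 115.]
pliers_tail 0.81 [0.4579 0.0338 0.0318] [271. 184.]
pliers_tail 0.35 [0.5423 0.0823 0.0034] [359. 120.]
pliers 0.61 [0.4707 0.0987 0.0345] [281. 105.]
gauge 0.92 [0.5384 0.0885 0.0328] [363. 112.]
gauge_left 0.65 [0.5448 0.1477 0.0377] [373.  31.]
gauge_right 0.69 [0.5345 0.027  0.0386] [360. 186.]
gauge_right 0.54 [0.4596 0.0328 0.0327] [273. 185.]
```

View pics/w6.png

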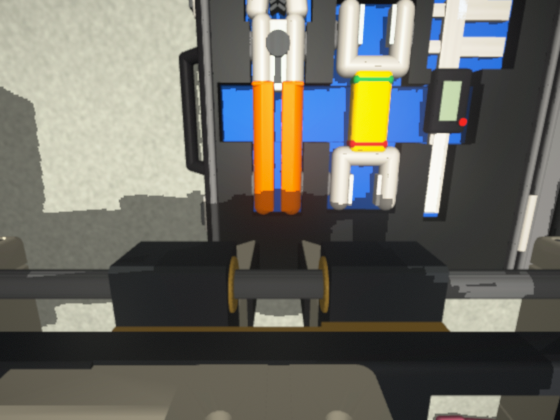

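The pliers lie level in the cutout, with the bolt at (278,42), the handles' ends at (277,212) and the jaws at the wide end. The gauge sits on its ribs at (370,110). I'll press the pliers' tail with closed fingers.

```bash
python3 -m creep '[[11,0.5,30,0,0,0],[11,0,40,0,0,0],[0,0,22,0,0,0],[0,0,0,0,0,0],[0,0,0,0,0,0]]' 255 && python3 -m creep '[[0,0,3,0,0,0],[0,0,3,0,0,0],[0,0,2,0,0,0],[0,0,0,0,0,0]]' && python3 -m creep '[[0,0,2,0,0,0],[0,0,2,0,0,0],[0,0,0,0,0,0]]' && python3 -m creep '[[0,0,2,0,0,0],[0,0,1,0,0,0],[0,0,0,0,0,0]]'
```

```text
t: 13.2
ee_pos: [0.4635, 0.0331, 0.0565]
ee_rot: [[0.071, 0.997, -0.0], [0.997, -0.071, -0.0], [-0.0, -0.0, -1.0]]
ft_force: [0.2, 0.3, -0.0]
grip_width: 0.0004
gripper_force: 0.0
t: 13.6
ee_pos: [0.4641, 0.0328, 0.0492]
ee_rot: [[0.071, 0.997, 0.003], [0.997, -0.071, -0.0], [-0.0, 0.003, -1.0]]
ft_force: [0.8, -1.3, 5.7]
grip_width: 0.0008
gripper_force: 2.5
t: 13.9
ee_pos: [0.4646, 0.0327, 0.0455]
ee_rot: [[0.071, 0.997, 0.004], [0.997, -0.071, -0.001], [-0.0, 0.004, -1.0]]
ft_force: [0.9, -0.6, 6.6]
grip_width: 0.0006
gripper_force: 3.2
t: 14.2
ee_pos: [0.4651, 0.0327, 0.0429]
ee_rot: [[0.071, 0.997, 0.005], [0.997, -0.071, -0.001], [-0.0, 0.005, -1.0]]
ft_force: [0.6, -0.1, 10.5]
grip_width: 0.0006
gripper_force: 5.3
```

```bash
python3 -m creep '[[0,0,2,0,0,0],[0,0,0,0,0,0],[0,0,0,0,0,0]]' && python3 -m creep '[[0,0,2,0,0,0],[0,0,0,0,0,0],[0,0,0,0,0,0]]' && python3 -m creep '[[0,0,2,0,0,0],[0,0,0,0,0,0],[0,0,0,0,0,0]]'
```

```text
t: 14.5
ee_pos: [0.4654, 0.0326, 0.0425]
ee_rot: [[0.071, 0.997, 0.006], [0.997, -0.071, -0.001], [-0.001, 0.006, -1.0]]
ft_force: [-4.9, -1.0, 27.8]
grip_width: 0.0
gripper_force: 13.4
t: 14.8
ee_pos: [0.4656, 0.0326, 0.0421]
ee_rot: [[0.071, 0.997, 0.008], [0.997, -0.071, -0.001], [-0.001, 0.008, -1.0]]
ft_force: [-10.3, -1.3, 46.8]
grip_width: 0.0
gripper_force: 22.1
t: 15.1
ee_pos: [0.4659, 0.0326, 0.0418]
ee_rot: [[0.071, 0.997, 0.009], [0.998, -0.071, -0.001], [-0.001, 0.009, -1.0]]
ft_force: [-16.4, -1.4, 66.5]
grip_width: -0.0001
gripper_force: 30.8
```

The tail has bottomed, with the force climbing steeply at z≈0.042. Next I'll press the head.

```bash
python3 -m creep '[[0,0,-15,0,0,0],[0,0,-25,0,0,0],[40,0,0,0,0,0],[40,0,0,0,0,0],[28,0,0,0,0,0]]' && python3 -m creep '[[0,0,0,0,0,0],[0,0,0,0,0,0]]' && python3 go.py .4709 .1418 .056
```

```text
t: 15.6
ee_pos: [0.4713, 0.1426, 0.076]
ee_rot: [[0.071, 0.997, 0.002], [0.997, -0.071, 0.0], [0.001, 0.002, -1.0]]
ft_force: [0.1, -0.5, -0.6]
grip_width: 0.0007
gripper_force: 0.0
t: 15.8
ee_pos: [0.4708, 0.141, 0.0754]
ee_rot: [[0.069, 0.998, 0.0], [0.998, -0.069, -0.0], [-0.0, 0.0, -1.0]]
ft_force: [-0.1, 0.3, -0.6]
grip_width: 0.0007
gripper_force: 0.0
pos [0.4708 0.141  0.0754] shift mm [ 0.8 -0.  19.4] head 86.02 F [-0.1  0.3 -0.6]
```

```bash
python3 -m creep '[[1,0,12,0,0,0],[0,0,8,0,0,0],[0,0,3,0,0,0],[0,0,3,0,0,0],[0,0,0,0,0,0]]' && python3 -m creep '[[0,0,3,0,0,0],[0,0,2,0,0,0],[0,0,2,0,0,0],[0,0,0,0,0,0]]' && python3 -m creep '[[0,0,2,0,0,0],[0,0,0,0,0,0],[0,0,0,0,0,0]]' && python3 -m creep '[[0,0,2,0,0,0],[0,0,0,0,0,0],[0,0,0,0,0,0]]'
```

```text
t: 16.3
ee_pos: [0.471, 0.1414, 0.0489]
ee_rot: [[0.072, 0.997, -0.0], [0.997, -0.072, -0.0], [-0.0, -0.0, -1.0]]
ft_force: [-0.3, -0.5, -0.5]
grip_width: 0.0004
gripper_force: 0.0
t: 16.7
ee_pos: [0.4722, 0.1419, 0.0458]
ee_rot: [[0.071, 0.997, 0.004], [0.998, -0.071, 0.0], [0.0, 0.004, -1.0]]
ft_force: [-8.5, -2.3, 37.0]
grip_width: 0.0006
gripper_force: 15.8
t: 17.0
ee_pos: [0.4721, 0.142, 0.0453]
ee_rot: [[0.07, 0.998, 0.005], [0.998, -0.07, 0.0], [0.001, 0.005, -1.0]]
ft_force: [-14.0, -3.4, 52.1]
grip_width: 0.0002
gripper_force: 22.6
t: 17.3
ee_pos: [0.4718, 0.142, 0.0448]
ee_rot: [[0.07, 0.998, 0.005], [0.998, -0.07, 0.0], [0.001, 0.005, -1.0]]
ft_force: [-20.0, -3.6, 67.7]
grip_width: 0.0007
gripper_force: 29.8
```

It stops about 4 mm too high at the head, so something holds. I'll lift and look.

```bash
python3 -m creep '[[0,0,-15,0,0,0],[0,0,-25,0,0,0],[-30,0,-25,0,0,0],[-40,0,-15,0,0,0],[0,0,0,0,0,0]]' && python3 -m creep '[[0,0,0,0,0,0],[0,0,0,0,0,0]]'
python3 - <<'E'
from h import *
np.set_printoptions(precision=4,suppress=True)
p=read_camera("wrist"); print(arm.sense()["ee_pos"])
for q in("pliers_head","pliers_tail","pliers","case_pliers_head","case_gauge_left","gauge_left"):
    for r in finder.tip_of(p,q)[:1]: print(q,round(r["score"],2),np.array(r["at"]),px(p,r["at"]).round())
im=p["pixels"]; cv2.imwrite("pics/c7.png",cv2.resize(im[0:250,170:450],None,fx=2.4,fy=2.4,interpolation=cv2.INTER_CUBIC)[:,:,::-1])
E
```

```text
t: 17.8
ee_pos: [0.4672, 0.069, 0.1203]
ee_rot: [[0.074, 0.997, 0.004], [0.997, -0.074, -0.001], [-0.001, 0.004, -1.0]]
ft_force: [-0.1, 1.2, 0.2]
grip_width: 0.0003
gripper_force: 0.0
t: 18.0
ee_pos: [0.4657, 0.0725, 0.1177]
ee_rot: [[0.071, 0.997, -0.001], [0.997, -0.071, 0.0], [0.0, -0.001, -1.0]]
ft_force: [-0.7, -0.1, -0.2]
grip_width: 0.0005
gripper_force: 0.0
[0.4656 0.0728 0.1176]
pliers_head 0.75 [0.4662 0.1425 0.0305] [271. 127.]
pliers 0.81 [0.4692 0.1048 0.0296] [278. 176.]
case_gauge_left 0.68 [0.5431 0.1443 0.0272] [371. 117.]
gauge_left 0.57 [0.544  0.147  0.0346] [376. 113.]
```

View pics/c7.png

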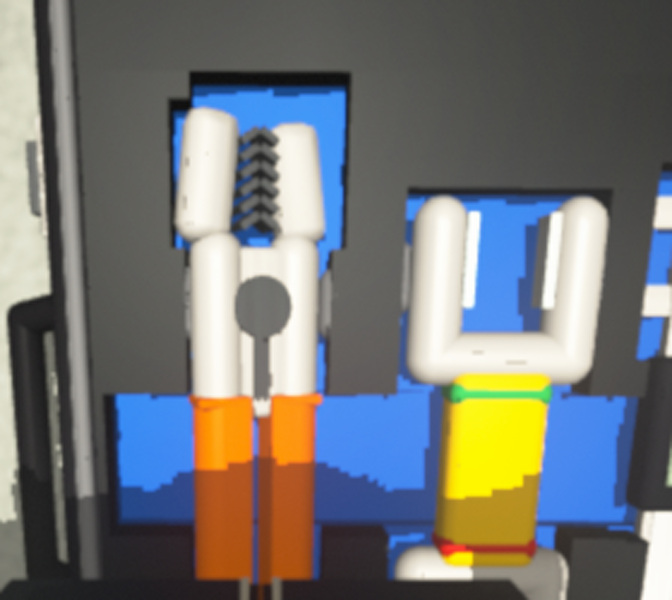

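The crop shows the jaws at (250,175) and the bolt at (263,306). The cutout's wide end runs from the shoulder at row ~247 to its far edge at rows 72–98. The left bar looks larger than the right one, so the head seems rolled with its front side up. I'll measure this against the cutout's edges.

Run:
```python
from h import *
np.set_printoptions(precision=1,suppress=True)
p=read_camera("wrist"); s=arm.sense()
a=np.radians(-4.1);R=np.array([[np.cos(a),-np.sin(a)],[np.sin(a),np.cos(a)]]);t=np.array([.5443,.0868])
def C(x,y,z): return R.T@(ray(p,(170+x/2.4,y/2.4),z)[:2]-t)*1e3
for n,x,y in [("far",270,72),("farR",348,72),("farL",191,72),("stepL",171,98),("shoulderL",180,247),("shoulderR",343,250),("troughL",108,393),("troughEdge",340,393),("narL",188,330),("narR",329,330),("narL2",188,380),("narR2",329,380),("gL",408,188),("gR",612,188)]: print(n,C(x,y,.04))
for n,x,y in [("bolt",263,306),("orangeL",192,402),("orangeR",318,400),("cheekL",192,300),("cheekR",318,300),("jawbackL",180,238),("jawbackR",320,240),("tipL",212,108),("tipR",297,122),("jawLx",176,180),("jawRx",323,210),("handL",195,540),("handR",314,540),("slot",262,410),("handgap",264,540)]: print(n,C(x,y,.045),C(x,y,.036))
```

```text
far [-73.2 113.2]
farR [-51.3 113.2]
farL [-95.5 113.1]
stepL [-101.3  106.5]
shoulderL [-99.8  66.4]
shoulderR [-51.3  65.6]
troughL [-123.4   23.2]
troughEdge [-51.   23.3]
narL [-98.   42.3]
narR [-54.9  42.4]
narL2 [-98.3  27.2]
narR2 [-54.5  27.3]
gL [-32.8  82.8]
gR [26.8 82.9]
bolt [-75.1  49.4] [-75.   49.5]
orangeL [-96.8  21. ] [-97.6  19.9]
orangeR [-58.2  21.6] [-57.5  20.6]
cheekL [-96.1  51.1] [-96.9  51.2]
cheekR [-58.8  51.2] [-58.1  51.3]
jawbackL [-99.2  68.5] [-100.1   69.3]
jawbackR [-58.6  68. ] [-57.9  68.7]
tipL [-89.4 102.7] [-89.9 104.9]
tipR [-65.7  99.2] [-65.3 101.2]
jawLx [-100.    84.1] [-100.9   85.5]
jawRx [-57.9  76.1] [-57.2  77.2]
handL [-96.8 -23.2] [-97.6 -26. ]
handR [-58.5 -23.2] [-57.8 -25.9]
slot [-75.3  18.6] [-75.3  17.4]
handgap [-74.6 -23.2] [-74.5 -25.9]
```

The whole pliers lie rolled about 10°. The bolt and the handle gap sit ~2.5 mm off the middle, because I pressed right of centre, so the right side is down and the left bar still stands on its ribs. I'll press the left bar at the head, then at the tail.

```bash
cat > c.py <<'E'
from h import *
import sys
a=np.radians(-4.1);R=np.array([[np.cos(a),-np.sin(a)],[np.sin(a),np.cos(a)]]);t=np.array([.5443,.0868])
s=arm.sense();Q=s['ee_rot']
print("tcp case",(R.T@(s["ee_pos"][:2]-t)*1e3).round(1),s["ee_pos"][2].round(4))
for k in range(1,len(sys.argv),2):
    w=R@(np.array([float(sys.argv[k]),float(sys.argv[k+1])])/1e3)+t
    print("shift",(Q.T@(np.array([*w,.06])-s['ee_pos'])*1e3).round(1))
E
python3 c.py -88 49.5
```

```text
tcp case [-77.1 -20. ] 0.118
shift [ 69.5 -10.8  58. ]
```

```bash
python3 -m creep '[[35,-6,0,0,0,0],[35,-5,30,0,0,0],[0,0,28,0,0,0],[0,0,0,0,0,0],[0,0,0,0,0,0]]' && python3 c.py -88 49.5 && python3 -m creep '[[0,0,4,0,0,0],[0,0,3,0,0,0],[0,0,3,0,0,0],[0,0,0,0,0,0]]' && python3 -m creep '[[0,0,2,0,0,0],[0,0,2,0,0,0],[0,0,0,0,0,0]]'&& python3 -m creep '[[0,0,2,0,0,0],[0,0,0,0,0,0]]'&& python3 -m creep '[[0,0,2,0,0,0],[0,0,0,0,0,0]]'
```

```text
t: 18.9
ee_pos: [0.46, 0.1425, 0.0604]
ee_rot: [[0.071, 0.997, -0.001], [0.997, -0.071, -0.0], [-0.0, -0.001, -1.0]]
ft_force: [-0.8, -0.0, 0.1]
grip_width: 0.0006
gripper_force: 0.0
tcp case [-88.1  49.5] 0.0604
shift [-0.   0.1  0.4]
t: 19.3
ee_pos: [0.46, 0.1423, 0.0502]
ee_rot: [[0.072, 0.997, 0.0], [0.997, -0.072, -0.0], [-0.0, 0.0, -1.0]]
ft_force: [-0.2, -0.1, -0.3]
grip_width: 0.0004
gripper_force: 0.0
t: 19.6
ee_pos: [0.4599, 0.1425, 0.0482]
ee_rot: [[0.071, 0.997, 0.001], [0.997, -0.071, -0.0], [-0.0, 0.001, -1.0]]
ft_force: [-6.0, -1.2, 20.7]
grip_width: 0.0003
gripper_force: 10.7
t: 19.8
ee_pos: [0.4592, 0.1426, 0.046]
ee_rot: [[0.071, 0.997, -0.001], [0.997, -0.071, -0.0], [-0.0, -0.001, -1.0]]
ft_force: [-8.4, -1.5, 21.8]
grip_width: 0.0001
gripper_force: 11.0
t: 20.0
ee_pos: [0.4583, 0.1427, 0.0436]
ee_rot: [[0.071, 0.997, -0.003], [0.997, -0.071, -0.0], [-0.0, -0.003, -1.0]]
ft_force: [-9.5, 1.0, 18.4]
grip_width: 0.0009
gripper_force: 9.3
```

Contact came at 0.049 as expected, and the left bar is now going down.

```bash
python3 -m creep '[[0,0,2,0,0,0],[0,0,0,0,0,0]]'&& python3 -m creep '[[0,0,2,0,0,0],[0,0,0,0,0,0]]' && python3 -m creep '[[0,0,1,0,0,0],[0,0,0,0,0,0]]'
```

```text
t: 20.2
ee_pos: [0.4576, 0.1428, 0.0412]
ee_rot: [[0.071, 0.997, -0.004], [0.997, -0.071, 0.0], [-0.0, -0.004, -1.0]]
ft_force: [-8.4, 0.3, 15.4]
grip_width: 0.0006
gripper_force: 7.8
t: 20.4
ee_pos: [0.4576, 0.1428, 0.0406]
ee_rot: [[0.071, 0.997, -0.004], [0.997, -0.071, -0.0], [-0.0, -0.004, -1.0]]
ft_force: [-14.8, -0.2, 33.9]
grip_width: 0.0002
gripper_force: 16.9
t: 20.6
ee_pos: [0.4576, 0.1428, 0.0405]
ee_rot: [[0.071, 0.997, -0.003], [0.997, -0.071, 0.0], [-0.0, -0.003, -1.0]]
ft_force: [-18.3, -0.4, 43.2]
grip_width: 0.0004
gripper_force: 21.8
```

The head's left side is home. Now the left handle at the tail.

```bash
python3 -m creep '[[0,0,-10,0,0,0],[0,0,-15,0,0,0],[-40,0,0,0,0,0],[-40,0,0,0,0,0],[-28,0,0,0,0,0]]' && python3 -m creep '[[0,0,0,0,0,0],[0,0,0,0,0,0],[0,0,0,0,0,0]]' && python3 c.py -87 -58.5 -76.4 -58.5
```

```text
t: 21.1
ee_pos: [0.4522, 0.0332, 0.0625]
ee_rot: [[0.071, 0.997, 0.001], [0.997, -0.071, -0.0], [-0.0, 0.001, -1.0]]
ft_force: [0.4, 0.6, 0.3]
grip_width: 0.0005
gripper_force: 0.0
t: 21.4
ee_pos: [0.4525, 0.0355, 0.0623]
ee_rot: [[0.071, 0.998, 0.0], [0.998, -0.071, 0.0], [0.0, 0.0, -1.0]]
ft_force: [0.1, -1.3, -0.4]
grip_width: 0.0006
gripper_force: 0.0
tcp case [-87.9 -57.7] 0.0623
shift [-0.8  0.9  2.3]
shift [-0.8 11.5  2.3]
```

```bash
python3 -m creep '[[-1,1,6,0,0,0],[0,0,4,0,0,0],[0,0,3,0,0,0],[0,0,2,0,0,0],[0,0,0,0,0,0]]' && python3 -m creep '[[0,0,2,0,0,0],[0,0,2,0,0,0],[0,0,0,0,0,0]]'&& python3 -m creep '[[0,0,2,0,0,0],[0,0,0,0,0,0],[0,0,0,0,0,0]]'&& python3 -m creep '[[0,0,2,0,0,0],[0,0,0,0,0,0]]'
```

```text
t: 21.9
ee_pos: [0.453, 0.034, 0.0468]
ee_rot: [[0.071, 0.997, -0.001], [0.997, -0.071, 0.0], [-0.0, -0.001, -1.0]]
ft_force: [-0.1, -0.5, 0.4]
grip_width: 0.0006
gripper_force: 0.0
t: 22.2
ee_pos: [0.4532, 0.0338, 0.043]
ee_rot: [[0.071, 0.997, -0.0], [0.997, -0.071, -0.0], [-0.0, -0.0, -1.0]]
ft_force: [-0.3, -0.5, 0.2]
grip_width: 0.0002
gripper_force: 0.0
t: 22.5
ee_pos: [0.4534, 0.0338, 0.0413]
ee_rot: [[0.071, 0.997, 0.0], [0.997, -0.071, -0.0], [-0.0, 0.0, -1.0]]
ft_force: [0.3, 0.6, 1.8]
grip_width: 0.0006
gripper_force: 0.7
t: 22.7
ee_pos: [0.4534, 0.0338, 0.0411]
ee_rot: [[0.071, 0.997, 0.001], [0.997, -0.071, -0.0], [-0.0, 0.001, -1.0]]
ft_force: [-5.7, 0.7, 25.5]
grip_width: 0.0001
gripper_force: 12.6
```

The tail's left side is home too, with its top at 0.041. I'll probe and press the right bar at tail and head.

```bash
python3 -m creep '[[0,0,-15,0,0,0],[0,11,-5,0,0,0],[0,10,0,0,0,0],[0,0,10,0,0,0],[0,0,5,0,0,0]]' && python3 -m creep '[[0,0,3,0,0,0],[0,0,2,0,0,0],[0,0,0,0,0,0]]' && python3 -m creep '[[0,0,1,0,0,0],[0,0,0,0,0,0]]' && python3 -m creep '[[0,0,-10,0,0,0],[0,0,-10,0,0,0],[45,0,0,0,0,0],[45,0,0,0,0,0],[18,0,0,0,0,0]]' && python3 -m creep '[[0,0,8,0,0,0],[0,0,7,0,0,0],[0,0,3,0,0,0],[0,0,2,0,0,0],[0,0,0,0,0,0]]' && python3 c.py -66 49.5
```

```text
t: 23.2
ee_pos: [0.4733, 0.0324, 0.0426]
ee_rot: [[0.071, 0.997, -0.002], [0.997, -0.071, 0.0], [-0.0, -0.002, -1.0]]
ft_force: [-0.1, 0.2, -0.4]
grip_width: 0.0006
gripper_force: 0.0
t: 23.5
ee_pos: [0.4731, 0.0324, 0.041]
ee_rot: [[0.071, 0.998, -0.001], [0.998, -0.071, -0.0], [-0.0, -0.001, -1.0]]
ft_force: [-9.5, -0.2, 33.4]
grip_width: 0.0003
gripper_force: 16.4
t: 23.7
ee_pos: [0.4731, 0.0324, 0.0409]
ee_rot: [[0.07, 0.998, -0.001], [0.998, -0.07, -0.0], [-0.0, -0.001, -1.0]]
ft_force: [-12.3, -0.4, 42.0]
grip_width: 0.0004
gripper_force: 21.5
t: 24.2
ee_pos: [0.4815, 0.1428, 0.0578]
ee_rot: [[0.07, 0.998, -0.001], [0.998, -0.07, 0.0], [0.0, -0.001, -1.0]]
ft_force: [0.8, 0.5, 0.8]
grip_width: 0.0006
gripper_force: 0.0
t: 24.7
ee_pos: [0.4814, 0.1397, 0.0406]
ee_rot: [[0.073, 0.997, -0.0], [0.997, -0.073, 0.001], [0.001, -0.0, -1.0]]
ft_force: [-10.3, 5.3, 32.1]
grip_width: 0.0005
gripper_force: 16.3
tcp case [-66.5  48.2] 0.0406
shift [  1.3   0.5 -19.4]
```

All four points of the pliers are at 0.041, so they are home. Now the gauge: I'll press its middle with the fingers a little apart so that it cannot roll.

```bash
python3 -m creep '[[0,0,-20,0,0,0],[0,0,-25,0,0,0],[-20,31,0,0,0,0],[-25,32,0,0,0,0],[0,0,0,0,0,0]]' 211 && python3 -m creep '[[0,0,0,0,0,0],[0,0,0,0,0,0]]' && python3 c.py -3.5 -0.5
python3 - <<'E'
from h import *
a=np.radians(-4.1);R=np.array([[np.cos(a),-np.sin(a)],[np.sin(a),np.cos(a)]]);t=np.array([.5443,.0868])
for c in("top","side"):
  p=read_camera(c)
  for q in("gauge","gauge_left","gauge_right","pliers_head","pliers_tail","caliper"):
    for r in finder.tip_of(p,q)[:2]: print(c,q,round(r["score"],2),(R.T@(np.array(r["at"])[:2]-t)*1e3).round(1),round(r["at"][2],4))
E
```

```text
t: 25.2
ee_pos: [0.5447, 0.0863, 0.0829]
ee_rot: [[0.076, 0.997, 0.003], [0.997, -0.076, -0.001], [-0.001, 0.003, -1.0]]
ft_force: [-0.3, 0.8, 0.6]
grip_width: 0.0159
gripper_force: 0.0
t: 25.4
ee_pos: [0.5402, 0.0903, 0.0824]
ee_rot: [[0.072, 0.997, -0.002], [0.997, -0.072, -0.0], [-0.0, -0.002, -1.0]]
ft_force: [-1.1, 0.2, 0.5]
grip_width: 0.0161
gripper_force: 0.0
tcp case [-4.3  3.2] 0.0824
shift [-3.7  0.9 22.4]
top gauge 0.4 [-9.2 -1.8] 0.0305
top gauge_left 0.65 [-7.2 58.6] 0.0354
top gauge_right 0.63 [ -5.6 -59.7] 0.0353
top gauge_right 0.46 [-77.9  48.4] 0.026
top pliers_head 0.75 [ 162.9 -364.1] 0.0005
top pliers_tail 0.72 [ 266.9 -371.7] -0.0029
top pliers_tail 0.28 [-186.2  383. ] 0.0008
side gauge 0.81 [-5.7 -0.7] 0.0377
side gauge_left 0.87 [-1.8 64.8] 0.0316
side gauge_right 0.88 [ -7.8 -57.1] 0.0391
side gauge_right 0.6 [-80.9 -53.7] 0.0262
side pliers_head 0.8 [ 159.7 -362.9] -0.0021
side pliers_head 0.65 [-78.8  46.2] 0.0258
side pliers_tail 0.85 [-78.3 -58.6] 0.0287
side pliers_tail 0.85 [ 268.  -372.5] 0.002
side caliper 0.57 [58.6 -1. ] 0.027
```

```bash
python3 -m creep '[[-3.5,0,15,0,0,0],[0,0,10,0,0,0],[0,0,5,0,0,0],[0,0,0,0,0,0],[0,0,0,0,0,0]]' && python3 -m creep '[[0,0,2,0,0,0],[0,0,2,0,0,0],[0,0,0,0,0,0]]' && python3 -m creep '[[0,0,2,0,0,0],[0,0,0,0,0,0]]' && python3 -m creep '[[0,0,2,0,0,0],[0,0,0,0,0,0]]' && python3 -m creep '[[0,0,2,0,0,0],[0,0,0,0,0,0]]'
```

```text
t: 26.6
ee_pos: [0.5414, 0.0873, 0.0533]
ee_rot: [[0.071, 0.997, 0.0], [0.997, -0.071, -0.0], [-0.0, 0.0, -1.0]]
ft_force: [0.3, -0.8, 0.3]
grip_width: 0.0155
gripper_force: 0.0
t: 26.9
ee_pos: [0.5417, 0.0873, 0.0499]
ee_rot: [[0.071, 0.997, 0.001], [0.997, -0.071, -0.0], [0.0, 0.001, -1.0]]
ft_force: [-0.6, 0.0, 5.0]
grip_width: 0.0157
gripper_force: 2.1
t: 27.1
ee_pos: [0.5421, 0.0873, 0.0493]
ee_rot: [[0.071, 0.997, 0.003], [0.997, -0.071, -0.0], [0.0, 0.003, -1.0]]
ft_force: [-3.7, 0.2, 15.3]
grip_width: 0.0155
gripper_force: 7.5
t: 27.3
ee_pos: [0.5426, 0.0873, 0.0479]
ee_rot: [[0.071, 0.997, 0.004], [0.997, -0.071, -0.0], [0.0, 0.004, -1.0]]
ft_force: [-3.9, -0.8, 18.3]
grip_width: 0.0159
gripper_force: 9.3
t: 27.5
ee_pos: [0.5427, 0.0873, 0.0462]
ee_rot: [[0.071, 0.997, 0.005], [0.997, -0.071, 0.0], [0.0, 0.005, -1.0]]
ft_force: [-3.6, -0.1, 19.6]
grip_width: 0.0156
gripper_force: 10.0
```

```bash
python3 -m creep '[[0,0,2,0,0,0],[0,0,0,0,0,0]]' && python3 -m creep '[[0,0,2,0,0,0],[0,0,0,0,0,0]]' && python3 -m creep '[[0,0,2,0,0,0],[0,0,0,0,0,0]]' && python3 -m creep '[[0,0,2,0,0,0],[0,0,0,0,0,0]]'&& python3 -m creep '[[0,0,1,0,0,0],[0,0,0,0,0,0]]'
```

```text
t: 27.7
ee_pos: [0.5425, 0.0875, 0.0434]
ee_rot: [[0.071, 0.997, 0.004], [0.997, -0.071, 0.0], [0.001, 0.004, -1.0]]
ft_force: [-2.3, 1.3, 13.6]
grip_width: 0.0159
gripper_force: 6.8
t: 27.9
ee_pos: [0.5425, 0.0872, 0.0412]
ee_rot: [[0.071, 0.997, 0.004], [0.997, -0.071, -0.0], [0.0, 0.004, -1.0]]
ft_force: [-2.2, 0.4, 12.8]
grip_width: 0.0159
gripper_force: 6.2
t: 28.1
ee_pos: [0.5426, 0.0872, 0.0411]
ee_rot: [[0.071, 0.997, 0.004], [0.997, -0.071, -0.0], [0.0, 0.004, -1.0]]
ft_force: [-7.4, -0.4, 28.4]
grip_width: 0.0161
gripper_force: 14.5
t: 28.3
ee_pos: [0.5427, 0.0872, 0.0409]
ee_rot: [[0.071, 0.997, 0.005], [0.998, -0.071, -0.0], [0.0, 0.005, -1.0]]
ft_force: [-14.3, -0.8, 45.2]
grip_width: 0.0158
gripper_force: 22.5
t: 28.5
ee_pos: [0.5427, 0.0872, 0.0409]
ee_rot: [[0.07, 0.997, 0.006], [0.998, -0.07, -0.0], [0.0, 0.006, -1.0]]
ft_force: [-16.7, -2.2, 52.8]
grip_width: 0.0157
gripper_force: 26.5
```

The gauge's middle is down at 0.041. I'll probe and press both crossbars.

```bash
python3 -m creep '[[0,0,-15,0,0,0],[34,0,0,0,0,0],[0,0,6,0,0,0],[0,0,0,0,0,0],[0,0,0,0,0,0]]' && python3 -m creep '[[0,0,3,0,0,0],[0,0,2,0,0,0],[0,0,2,0,0,0],[0,0,2,0,0,0],[0,0,0,0,0,0]]' && python3 -m creep '[[0,0,-15,0,0,0],[-34,0,0,0,0,0],[-34,0,0,0,0,0],[0,0,6,0,0,0],[0,0,0,0,0,0]]' && python3 -m creep '[[0,0,5,0,0,0],[0,0,2,0,0,0],[0,0,2,0,0,0],[0,0,1,0,0,0],[0,0,0,0,0,0]]'
```

```text
t: 29.0
ee_pos: [0.5433, 0.1207, 0.0428]
ee_rot: [[0.071, 0.997, -0.001], [0.997, -0.071, -0.0], [-0.0, -0.001, -1.0]]
ft_force: [-0.0, 0.0, -0.3]
grip_width: 0.0158
gripper_force: 0.0
t: 29.5
ee_pos: [0.5441, 0.1206, 0.0406]
ee_rot: [[0.071, 0.997, 0.003], [0.997, -0.071, -0.0], [-0.0, 0.003, -1.0]]
ft_force: [-19.5, -1.8, 54.8]
grip_width: 0.016
gripper_force: 27.6
t: 30.0
ee_pos: [0.5383, 0.0523, 0.0424]
ee_rot: [[0.074, 0.997, -0.002], [0.997, -0.074, 0.0], [0.0, -0.002, -1.0]]
ft_force: [0.6, -0.4, -0.8]
grip_width: 0.0159
gripper_force: 0.0
t: 30.5
ee_pos: [0.5392, 0.0531, 0.0404]
ee_rot: [[0.069, 0.998, 0.003], [0.998, -0.069, -0.002], [-0.002, 0.004, -1.0]]
ft_force: [-23.0, -6.2, 66.9]
grip_width: 0.0159
gripper_force: 33.3
```

Both crossbars are at 0.0405, so the gauge is home. I'll lift clear and check the placements from near.

```bash
python3 -m creep '[[0,0,-20,0,0,0],[0,0,-40,0,0,0],[-30,-20,-45,0,0,0],[-30,-20,-20,0,0,0],[-10,0,0,0,0,0]]' && python3 -m creep '[[0,0,0,0,0,0],[0,0,0,0,0,0],[0,0,0,0,0,0]]'
python3 - <<'E'
from h import *
a=np.radians(-4.1);R=np.array([[np.cos(a),-np.sin(a)],[np.sin(a),np.cos(a)]]);t=np.array([.5443,.0868])
for c in("wrist","wrist","side"):
  p=read_camera(c)
  for q in("gauge","gauge_left","gauge_right","case_gauge_left","case_gauge_right","pliers","pliers_head","pliers_tail","case_pliers_head","case_pliers_tail","caliper"):
    for r in finder.tip_of(p,q)[:2]:
      w=np.array(r["at"])
      if w[1]>-.1 and r["score"]>.4: print(c,q,round(r["score"],2),(R.T@(w[:2]-t)*1e3).round(1),w[2].round(4),px(p,w).round())
E
```

```text
t: 31.0
ee_pos: [0.4967, -0.0106, 0.155]
ee_rot: [[0.071, 0.997, 0.004], [0.998, -0.071, -0.001], [-0.001, 0.004, -1.0]]
ft_force: [-0.1, -0.1, 0.1]
grip_width: 0.016
gripper_force: 0.0
t: 31.3
ee_pos: [0.4969, -0.0089, 0.151]
ee_rot: [[0.07, 0.998, -0.002], [0.998, -0.07, 0.001], [0.0, -0.002, -1.0]]
ft_force: [0.4, -0.3, -0.3]
grip_width: 0.0159
gripper_force: 0.0
wrist gauge 0.88 [-6.6  2.3] 0.0282 [317.  89.]
wrist gauge_left 0.84 [-3.  57.7] 0.0276 [324.  15.]
wrist gauge_right 0.97 [ -0.3 -61.1] 0.0238 [321. 164.]
wrist case_gauge_left 0.93 [-5.1 57.6] 0.0255 [321.  16.]
wrist case_gauge_right 0.96 [ -5.6 -56. ] 0.0249 [316. 159.]
wrist case_gauge_right 0.56 [-85.4 -59.8] 0.0192 [228. 162.]
wrist pliers 0.62 [-76.7   9. ] 0.0256 [234.  81.]
wrist pliers_head 0.71 [-78.9  51.9] 0.0234 [230.  25.]
wrist pliers_tail 0.68 [-80.1 -58.6] 0.0237 [233. 161.]
wrist case_pliers_tail 0.62 [-76.4 -59. ] 0.0295 [236. 162.]
wrist case_pliers_tail 0.49 [57.  -0.7] 0.027 [392.  93.]
wrist caliper 0.68 [58.2  4.1] 0.0282 [395.  87.]
wrist gauge 0.63 [-5.3 -1.9] 0.0255 [318.  93.]
wrist gauge_le
[... 650 characters left out ...]
ge 0.5 [ 13.8 385.4] -0.0027 [243. 365.]
side gauge_left 0.62 [-2.8 62.6] 0.0263 [279. 237.]
side gauge_left 0.54 [-20.9   0.3] 0.0167 [290. 224.]
side gauge_right 0.93 [ -5.3 -55.6] 0.0313 [287. 206.]
side case_gauge_left 0.84 [-4.1 54.9] 0.0273 [280. 235.]
side case_gauge_right 0.78 [ -7.7 -58.4] 0.0254 [288. 207.]
side case_gauge_right 0.52 [59.4  0.7] 0.024 [259. 219.]
side pliers 0.6 [-81.7   6.4] 0.024 [313. 225.]
side pliers_head 0.78 [-79.8  45.2] 0.0276 [311. 235.]
side pliers_tail 0.74 [ -9.  -62.6] 0.0235 [288. 206.]
side case_pliers_head 0.83 [-76.8  47.5] 0.021 [310. 237.]
side case_pliers_tail 0.91 [-79.9 -56.3] 0.0261 [315. 209.]
side caliper 0.66 [61.5  0.7] 0.028 [258. 218.]
```

All heights read about 0.025. As a last check, I'll press both pliers bars together at the tail and the head with the parted fingers.

```bash
python3 c.py -76.4 -58.5; python3 -m creep '[[-12,-24,0,0,0,0],[-10,-20,0,0,0,0],[0,0,0,0,0,0]]'; python3 c.py -76.4 -58.5
```

```text
tcp case [-40.4 -99.9] 0.1522
shift [ 41.4 -36.   92.2]
t: 33.4
ee_pos: [0.4494, -0.0291, 0.1521]
ee_rot: [[0.072, 0.997, -0.002], [0.997, -0.072, 0.0], [-0.0, -0.002, -1.0]]
ft_force: [0.1, -0.7, 0.2]
grip_width: 0.0158
gripper_force: 0.0
tcp case [ -86.4 -122.3] 0.1521
shift [63.9 10.1 92.1]
```

```bash
python3 -m creep '[[32,5,20,0,0,0],[32,5,40,0,0,0],[0,0,35,0,0,0],[0,0,0,0,0,0],[0,0,0,0,0,0]]'; python3 c.py -76.4 -58.5; python3 -m creep '[[0,0,8,0,0,0],[0,0,5,0,0,0],[0,0,3,0,0,0],[0,0,2,0,0,0],[0,0,0,0,0,0]]' && python3 -m creep '[[0,0,-15,0,0,0],[40,0,0,0,0,0],[40,0,0,0,0,0],[28,0,0,0,0,0],[0,0,0,0,0,0]]' && python3 -m creep '[[0,0,6,0,0,0],[0,0,4,0,0,0],[0,0,3,0,0,0],[0,0,2,0,0,0],[0,0,0,0,0,0]]'; python3 c.py -76.4 49.5
```

```text
t: 33.9
ee_pos: [0.4663, 0.0335, 0.0586]
ee_rot: [[0.071, 0.997, -0.001], [0.997, -0.071, -0.0], [-0.0, -0.001, -1.0]]
ft_force: [0.7, 0.1, -0.5]
grip_width: 0.016
gripper_force: 0.0
tcp case [-74.  -58.7] 0.0586
shift [ 0.3 -2.4 -1.4]
t: 34.4
ee_pos: [0.466, 0.0332, 0.0412]
ee_rot: [[0.071, 0.997, 0.001], [0.997, -0.071, -0.0], [-0.0, 0.001, -1.0]]
ft_force: [-2.2, -0.9, 7.1]
grip_width: 0.0159
gripper_force: 3.3
t: 34.9
ee_pos: [0.4738, 0.1439, 0.0557]
ee_rot: [[0.068, 0.998, 0.001], [0.998, -0.068, 0.001], [0.001, 0.001, -1.0]]
ft_force: [0.3, 0.8, -0.1]
grip_width: 0.0161
gripper_force: 0.0
t: 35.4
ee_pos: [0.4733, 0.1402, 0.0411]
ee_rot: [[0.072, 0.997, -0.0], [0.997, -0.072, -0.001], [-0.001, -0.0, -1.0]]
ft_force: [-3.4, -1.7, 11.2]
grip_width: 0.0157
gripper_force: 5.4
tcp case [-74.7  48.2] 0.0411
shift [  1.3  -1.7 -18.9]
```

Contact comes at 0.041 at both ends, so the pliers are flat and home. I'll lift clear and hand in.

```bash
python3 -m creep '[[0,0,-20,0,0,0],[0,0,-40,0,0,0],[0,0,-45,0,0,0],[0,0,0,0,0,0],[0,0,0,0,0,0]]' && python3 -c "
from h import *
print(order.job_done())"
```

```text
t: 35.9
ee_pos: [0.4739, 0.1407, 0.146]
ee_rot: [[0.072, 0.997, 0.002], [0.997, -0.072, 0.0], [0.0, 0.002, -1.0]]
ft_force: [-1.4, -0.3, -0.9]
grip_width: 0.0161
gripper_force: 0.0
the job is handed in; nothing more can be done
None
```

I pressed the pliers (jaws in the wide end) and the gap gauge home and handed the job in at 35.9 s of the 67 s; fingertip probes found both tops at about 41 mm, the fully-home height, at each end, and no verdict came back.

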